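# Settle the tape winder's weighted handwheel before its brake is slackened

## Robot

A 6-joint arm with a two-finger parallel gripper is mounted at the origin on the work surface; the furniture and walls round the work are solid. World frame = base frame: x ahead of the robot, y to its left, z up, the work surface at z = 0. Lengths are in mm, angles in rad, forces in N, time in s.
With the tool pointing down it reaches from about 350 to 975 mm from the base axis. Payload 7.1 kg.
Tool frame: the origin (TCP) lies on the front face of the gripper's body, between the roots of the fingers; the fingertips stand 80 mm ahead of it and the grasp point (between the pads) lies 61 mm ahead of it (env.tips_ahead is the distance from the TCP to the fingertips, in mm); z points along the fingers, y is the direction in which the jaws open and shut (so a half turn about z gives the same grasp; the last joint's range is limited). The gripper opens to 88 mm and grips with 3 to 60 N. Pads are 20 mm wide; open, the fingers measure 115 mm over their backs; the gripper's body (75 mm by 178 mm) begins 61 mm behind the grasp point.
Start: joints at [1.124, 0.423, 1.63, -0, 1.089, -0.019], TCP at [259.262, 568.673, 302.675] pointing down, gripper open.
Joint ranges: [-3, 3], [-0.9, 2.11], [0.09, 2.58], [-1.31, 4.45], [0.11, 2.69], [-2.54, 2.54]. Speed limits (rad/s): [2.39, 2.39, 3.01, 3.14, 3.14, 3.14].

## Interface

Orientations are given as a unit quaternion [x, y, z, w].
In Python, from station import env, set_gripper, viewer, workorder gives the robot as it stands. Calls block until the motion is done:
- env.reach(position, orientation): joint-space move of the TCP to a pose.
- env.move_l(position, rot=None, rate=150, f_stop=None): straight line of the TCP; rot=None keeps the orientation; rate is the mean speed in mm/s. With f_stop (N) it stops when the force on the tool has changed by that much, and returns True; else False.
- env.move_joints(angles): joint-space move.
- set_gripper(opening): finger opening in mm; the grip force is fixed at half the most; returns when the fingers have stopped.
- env.hold(seconds).
- env.ik(position, orientation): joint angles nearest the present ones, or None.
- env.read_state(): the state.
- viewer.camera(name): name is "scene" or "top"; returns the picture (420x560x3 uint8, blue, green, red); there is no depth.
- viewer.camera_params(name): a dict with "fx", "fy", "cx", "cy" (pixels), "pose" (4x4, takes a point from camera to world coordinates). Camera axes: x right, y up, looking along -z (the intrinsics and any distortion apply to the point x, -y, -z); pixel columns grow to the right and rows downward; lengths in mm; the calibration is good to about 2 mm. A picture is of the moment at which its call begins. camera_params takes no time and is no camera call.
A pose or a line that the arm cannot do raises env.IKError and nothing moves.
- workorder.sign_off(): hands the job in, once; it reports no verdict.
The state is a dict: "time_s": time; "qpos": joint angles; "dq": joint speeds; "tau": joint torques, N m; "tool_pos": TCP position; "orientation": TCP orientation; "force": force on the tool from outside, world axes, zero at the start; "wrist_torque": the same for the moment, N m; "width": finger opening in mm.
Only numpy, scipy, OpenCV 4.12 (cv2) and the standard library are available. Lean on these libraries where they do the work, as an engineer would, in place of code of your own. Each camera call takes 0.05 s, during which the arm holds its last target. There are 200 camera calls.

## Task

I am about to slacken the drag brake on the tape winder, and its weighted handwheel must not swing round when I do: clear the pine chock out from under the crank and lay it inside its blue taped outline on the bench, then wind the crank once right round by its handle and feel which side of the wheel is the heavy one (the weight is shut inside and nobody marked it). Turn the heavy side straight down and finish there, still gripping the handle and keeping the wheel still, so that I can slacken the brake. Leave the tape measure, the screw tin and the marker where they are.

Things in the scene. Friction and masses are not known exactly. Their poses are not given: they have to be found in the camera images.
- winder: Green cast bench winder, screwed down. Origin: centre of the underside of its 116 x 130 mm base, z up; -x points to the crank side, +x to the side with a roll of masking tape on a mandrel. The wheel's level axis runs along x, 110 mm over the table. The black star knob is the drag brake, leave it. The brake rubs with a steady 0.32 N m both ways (4.6 N at the handle): the wheel stays where it is left.
- hub (a point): Point on the wheel's axis in the middle of the bearing, 110 mm above the winder's origin; axes as the winder's. The closed grey handwheel, 172 mm across and 24 mm thick, has its crank-side face 58 mm from here toward -x; its lowest edge is 24 mm over the table.
- handwheel (a joint): Turn of the wheel, rad; no limits, counts on past a full turn. 0: crank straight up (starts lie within 0.9 of it); grows clockwise seen from the crank side: at reading q the crank is at y = -0.070 sin q, z = 0.070 cos q from the hub in the winder's frame. A weight is clamped unseen inside at an angle that differs each time; the rest, crank included, is balanced.
- crank_handle: Black round crank handle, 24 mm thick, 74 mm long, level, along the winder's x, free to revolve on its pin. Origin: the point to grip, on its own axis, 70 mm out from the wheel's face, 128 mm from the hub toward -x, 32 mm from its free end; 40 mm over the table at the lowest. The hidden weight's pull of 0.17 to 0.25 N m adds to the push needed here, or eases it, by 2.5 to 3.5 N: most when it is being lifted.
- chock: Loose pine block, 47 (x) x 125 (y) x 37 mm (z), 0.12 kg, lying flat. Origin: centre of its underside. It lies on the table, long side roughly along the winder's x, one end under the bottom of the crank's circle, where the crank cannot pass it. Grip it across the 47 mm, some 20 mm toward the end away from the wheel, clear of the handle above.
- chock_spot: Outline of blue tape stuck flat on the table, 160 mm (x) by 85 mm (y) inside, tape 14 mm wide. Origin: its centre. The chock lies in it with its long side along the outline's x axis.
- tape_measure: Yellow tape measure, 67 x 85 x 31 mm, bystander. Origin: centre of its underside.
- screw_tin: Open grey tin, 66 mm across, 41 mm tall, bystander. Origin: centre of its underside.
- marker: Blue and white felt marker, 132 mm long, 17 mm thick, bystander. Origin: centre of its underside.

How it is judged (in metres and radians):
On the way, in this order (a step that is already met when the one before it is completed fails the run):
1. the chock lies inside its taped outline, let go (x of chock in the frame of chock_spot between -0.02 and 0.02 m and y of chock in the frame of chock_spot between -0.02 and 0.02 m and angle between the y axis of chock and the x axis of chock_spot, either way round below 0.2 rad and angle between chock's own z axis and vertical below 0.1 rad and height (world z) of chock below 0.008 m and linear speed of chock below 0.02 m/s and contact force between the fingers and chock below 0.05 N), for 0.2 s.
2. the crank has been wound once right round, either way ((value of joint handwheel above 5.2 rad or value of joint handwheel below -5.2 rad)).
At the end, for the whole second after the job is handed in: The heavy side of the wheel is within 20 degrees of straight down and the wheel is still; the fingers still grip the crank handle (more than 2 N); the chock lies flat inside its taped outline (centre within 20 mm of the outline's centre along each side, long side within 0.2 rad of the outline's) (all of step 1 and z of counterweight_c0 in the frame of hub below -0.048864 m and velocity of joint handwheel between -0.05 and 0.05 rad/s and contact force between the fingers and crank_handle above 2 N); the arm keeps its last pose, push and grip.
It fails at once if the tape measure is disturbed (moved over 30 mm) (distance of tape_measure from where it was at the start of the episode above 0.03 m).
It fails at once if the screw tin is disturbed (moved over 30 mm) (distance of screw_tin from where it was at the start of the episode above 0.03 m).
It fails at once if the marker is disturbed (moved over 30 mm) (distance of marker from where it was at the start of the episode above 0.03 m).
It also fails if it takes over 72 s, if anything falls off the work surface, if the arm or the gripper's body presses on something with over 40 N, if the wrist force passes 120 N, or if a joint passes its speed limit or range.

## Working session

There is one attempt and no reset: what is moved stays moved. The work goes in short steps, each a Python script; the robot and the scene stay as the last script left them, time stands still between calls to the robot, and variables do not carry over. Pictures are saved under pics/ and viewed, about 8 in all and at most 12, crops included, and the job is handed in when it is done.

```bash
ls; mkdir -p pics; python3 - <<'E'
from station import env, viewer
import cv2,numpy as np
for n in("scene","top"):
    cv2.imwrite(f"pics/{n}0.png",viewer.camera(n)); p=viewer.camera_params(n); print(n,{k:(np.round(v,3).tolist()) for k,v in p.items()})
s=env.read_state();print(s)
E
```

```text
pics
scene {'fx': 543.198, 'fy': 543.198, 'cx': 287.172, 'cy': 209.748, 'pose': [[0.845, 0.279, -0.456, -77.127], [-0.535, 0.458, -0.71, -967.206], [0.011, 0.844, 0.537, 849.325], [0.0, 0.0, 0.0, 1.0]]}
top {'fx': 501.295, 'fy': 501.295, 'cx': 269.882, 'cy': 212.269, 'pose': [[-0.007, 0.988, -0.157, 363.798], [-1.0, -0.004, 0.016, 24.431], [0.015, 0.157, 0.988, 1474.365], [0.0, 0.0, 0.0, 1.0]]}
{'time_s': 0.1, 'qpos': array([ 1.12399132e+00,  4.23773600e-01,  1.63060499e+00, -2.42673186e-05,
        1.08861121e+00, -1.89874998e-02]), 'dq': array([ 6.09499708e-04, -2.03761170e-03, -2.48387389e-03,  1.65854910e-04,
       -1.12065093e-04,  2.10819554e-05]), 'tau': array([-1.40705928e-03, -5.45602226e+01, -2.74323428e+01,  6.45416253e-02,
        1.86845526e-02,  9.20708203e-06]), 'tool_pos': array([259.10745458, 568.32733572, 301.97700167]), 'orientation': array([ 2.12275623e-01,  9.77209584e-01, -6.82189725e-04, -1.50771261e-04]), 'force': array([-0.45956204, -0.72118692,  0.58624421]), 'wrist_torque': array([-0.04424655,  0.00212034,  0.04392236]), 'width': 87.61008224198385}
```

View pics/scene0.png

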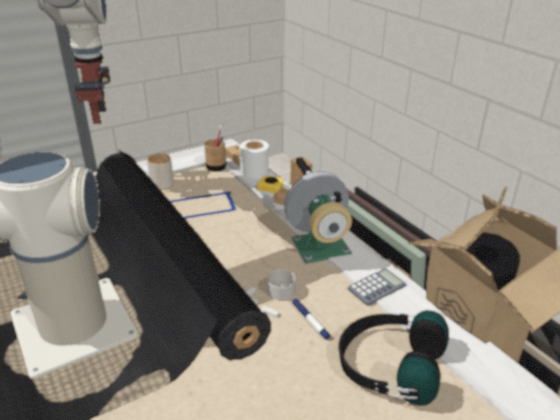

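View pics/top0.png

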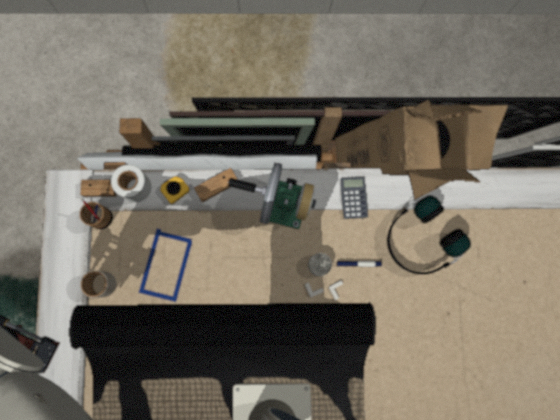

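The scene view shows the winder at about (320,220), the blue outline at (200,207) and the tape measure at (270,185). In the top view the wheel is at (270,193), the handle at (242,185), the chock at (215,185), the outline at (166,265), the tin at (320,264) and the marker at (360,264). I'll enlarge the work area next.

```bash
cat > h.py <<'E'
import cv2,numpy as np
from station import env,viewer,set_gripper,workorder
def ray(n,uv):
    p=viewer.camera_params(n);T=np.array(p["pose"]);u,v=uv
    d=T[:3,:3]@np.array([(u-p["cx"])/p["fx"],-(v-p["cy"])/p["fy"],-1.]);return T[:3,3],d
def at(n,uv,z):
    o,d=ray(n,uv);return o+d*(z-o[2])/d[2]
def proj(n,P):
    p=viewer.camera_params(n);T=np.array(p["pose"]);c=T[:3,:3].T@(np.array(P,float)-T[:3,3])
    return np.array([p["cx"]+p["fx"]*c[0]/-c[2],p["cy"]-p["fy"]*c[1]/-c[2]])
E
python3 - <<'E'
from h import *
t=cv2.imread("pics/top0.png");s=cv2.imread("pics/scene0.png")
a=cv2.resize(t[160:240,150:330],None,fx=4.4,fy=4.4,interpolation=cv2.INTER_CUBIC)
b=cv2.resize(s[140:265,240:375],None,fx=4.8,fy=4.8,interpolation=cv2.INTER_CUBIC)[:600]
cv2.imwrite("pics/a.png",a);cv2.imwrite("pics/b.png",b)
hsv=cv2.cvtColor(t,cv2.COLOR_BGR2HSV)
m=cv2.inRange(hsv,(105,120,60),(130,255,255));m[:, :120]=0;m[:,220:]=0
c,_=cv2.findContours(m,cv2.RETR_CCOMP,cv2.CHAIN_APPROX_NONE)
for k in c:
    if cv2.contourArea(k)>300:
        r=cv2.minAreaRect(k);P=np.array([at("top",q,0)[:2] for q in cv2.boxPoints(r)])
        print("blue",r,P.round(1).tolist(),P.mean(0),np.linalg.norm(P-np.roll(P,1,0),axis=1))
m=cv2.inRange(hsv,(30,60,20),(90,255,200));m[:,:240]=0;m[:,330:]=0;m[:170]=0;m[240:]=0
c,_=cv2.findContours(m,cv2.RETR_EXTERNAL,cv2.CHAIN_APPROX_NONE)
for k in c:
    if cv2.contourArea(k)>60: print("green",cv2.boundingRect(k))
E
```

```text
blue ((165.65187072753906, 265.1533203125), (36.131927490234375, 64.1810073852539), 15.52410888671875) [[367.8, 378.5], [547.8, 334.2], [518.6, 231.1], [339.5, 277.4]] [443.44411268 305.30486297] [104.98712737 185.41941011 107.08766666 185.00492214]
blue ((165.4015655517578, 265.47412109375), (34.10209655761719, 60.16221237182617), 14.743562698364258) [[370.7, 374.0], [540.0, 334.7], [513.8, 237.2], [345.2, 278.2]] [442.40946744 306.0380089 ] [ 99.10248023 173.81053027 100.96348928 173.46773997]
green (270, 182, 31, 45)
```

View pics/a.png

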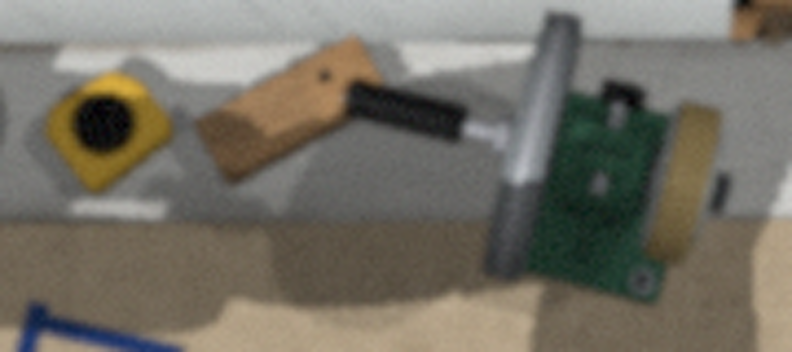

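View pics/b.png

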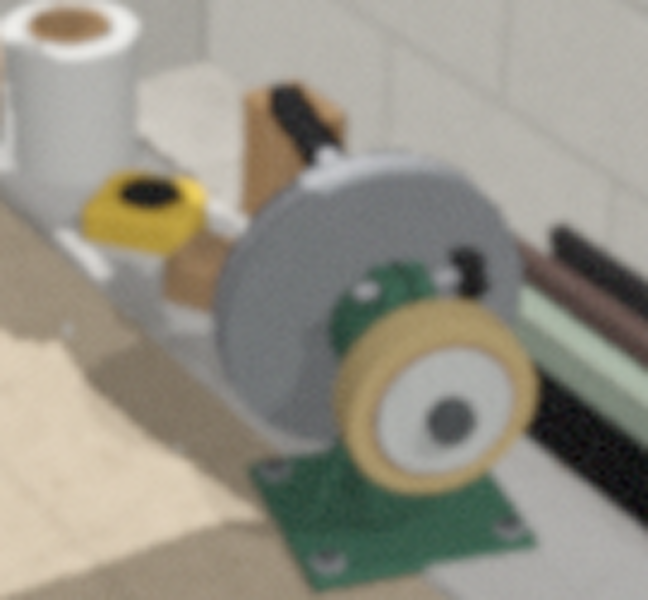

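The top crop shows the chock's top face with corners at about crop (355,35), (197,122), (232,182) and (382,80). The handle runs from (350,97) to (462,122) and slightly overhangs the chock. In the scene crop the handle's free end is at (287,97), its root is at (325,150), and the base corners are at (250,468), (318,588) and (535,545).

```bash
cat >> h.py <<'E'
def tri(a,b):
    A=np.zeros((3,3));v=np.zeros(3);r=[ray("top",a),ray("scene",b)]
    for o,d in r:
        d=d/np.linalg.norm(d);M=np.eye(3)-np.outer(d,d);A+=M;v+=M@o
    p=np.linalg.solve(A,v);return p,[np.linalg.norm(np.cross(p-o,d/np.linalg.norm(d))) for o,d in r]
T=lambda u,v:(150+(u+.5)/4.4-.5,160+(v+.5)/4.4-.5)
S=lambda u,v:(240+(u+.5)/4.8-.5,140+(v+.5)/4.8-.5)
E
python3 - <<'E'
from h import *
np.set_printoptions(precision=1,suppress=True)
print("handle free",*tri(T(350,98),S(287,97)));print("root",*tri(T(462,122),S(322,148)))
print("mandrel end/tape disc",*tri(T(722,190),S(450,421)))
for n,uv in(("L",(252,468)),("F",(318,588)),("R",(535,545))):print("base",n,at("scene",S(*uv),0),at("scene",S(*uv),6))
print("base F top",at("top",T(655,303),6),"BL",at("top",T(527,272),6))
t=cv2.imread("pics/top0.png");hsv=cv2.cvtColor(t,cv2.COLOR_BGR2HSV)
m=cv2.inRange(hsv,(5,70,40),(18,255,255));m[:,:192]=0;m[:,245:]=0;m[:165]=0;m[206:]=0
c,_=cv2.findContours(m,cv2.RETR_EXTERNAL,cv2.CHAIN_APPROX_NONE);k=max(c,key=cv2.contourArea);r=cv2.minAreaRect(k)
P=np.array([at("top",q,37) for q in cv2.boxPoints(r)]);print("chock",r,P,P.mean(0),np.linalg.norm(P-np.roll(P,1,0),axis=1))
for uv in((355,35),(197,122),(232,182),(382,80)):print(at("top",T(*uv),37))
for n,uv in(("wheel top edge hi",(562,15)),("wheel lo",(503,275))):print(n,at("top",T(*uv),110))
m=cv2.inRange(hsv,(20,120,60),(32,255,255));m[:,:155]=0;m[:,195:]=0
c,_=cv2.findContours(m,cv2.RETR_EXTERNAL,cv2.CHAIN_APPROX_NONE);k=max(c,key=cv2.contourArea);print("tape",[at("top",q,31) for q in cv2.boxPoints(cv2.minAreaRect(k))])
E
```

```text
handle free [651.  109.4 181.6] [np.float64(0.8064061828125394), np.float64(0.806406182812431)]
root [633.1  43.6 185.2] [np.float64(1.7952196889906251), np.float64(1.795219688990584)]
mandrel end/tape disc [ 604.  -118.3  112.7] [np.float64(2.0211246302582406), np.float64(2.021124630257851)]
base L [582.7  32.6   0. ] [578.   25.6   6. ]
base F [553.2 -77.4   0. ] [548.8 -83.7   6. ]
base R [ 674.3 -107.6   -0. ] [ 668.9 -113.7    6. ]
base F top [547.9 -84.    6. ] BL [569.3   1.8   6. ]
chock ((216.09793090820312, 184.50741577148438), (16.777828216552734, 42.05352020263672), 60.64224624633789) [[665.9 222.8  37. ]
 [727.4 116.2  37. ]
 [683.4  91.9  37. ]
 [622.4 198.2  37. ]] [674.8 157.3  37. ] [ 49.9 123.   50.3 122.5]
[725.4 116.3  37. ]
[666.4 220.7  37. ]
[625.8 196.9  37. ]
[694.5  98.1  37. ]
wheel top edge hi [719.7 -19.9 110. ]
wheel lo [552.9  18.4 110. ]
tape [array([667., 328.,  31.]), array([711.7, 274.5,  31. ]), array([662.1, 234.9,  31. ]), array([617.9, 288.3,  31. ])]
```

Geometry is consistent: the hub is at about (623,-44), the winder's -x lies along (0.25,0.97), and q is about 0.18. The chock is centred at about (675,157), with its measured 123 x 50 agreeing with the stated 125 x 47. Before moving I'll check the heights of the things behind the bench.

```bash
python3 - <<'E'
from h import *
np.set_printoptions(precision=1,suppress=True)
s=cv2.imread("pics/scene0.png");t=cv2.imread("pics/top0.png")
a=cv2.resize(t[95:215,70:345],None,fx=2.9,fy=2.9,interpolation=cv2.INTER_CUBIC)[:, :798]
b=cv2.resize(s[135:300,195:440],None,fx=3.2,fy=3.2,interpolation=cv2.INTER_CUBIC)
cv2.imwrite("pics/c.png",np.vstack([a[:300],cv2.resize(b,None,fx=.56,fy=.56)[:300].repeat(1,0) if 0 else np.zeros((0,798,3),np.uint8)]))
print("post",*tri((133,133),(301,166)))
print("green rail R end",*tri((313,141),(424,272)))
print("roll",*tri((128,181),(255,146)))
C=np.array([674.8,157.3,0]);u=np.array([-.5,.866,0])
for x in(723,):print(proj("top",(723,63,110)),proj("top",(757,194,100)),proj("top",(812,45,171)),proj("scene",(812,45,171)),proj("scene",(757,194,100)))
E
```

```text
post [862.1 421.4 -37.1] [np.float64(7.219863749456478), np.float64(7.219863749456679)]
green rail R end [ 873.2 -159.6 -116.3] [np.float64(23.58258300066247), np.float64(23.58258300066235)]
roll [674.1 397.1  97.5] [np.float64(1.8841548835386248), np.float64(1.8841548835387332)]
[247.7 162. ] [201.4 151.3] [253.7 124.2] [361.  158.6] [312.6 164.7]
```

View pics/c.png

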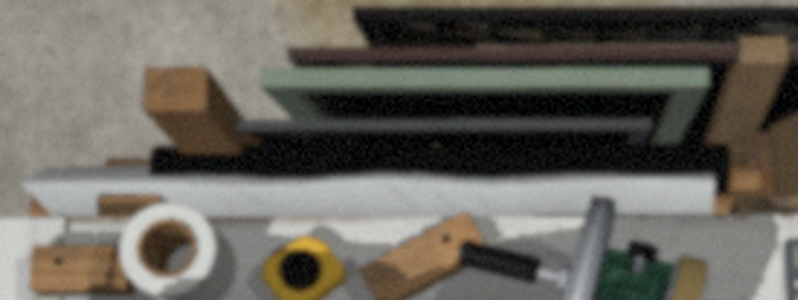

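The crop shows the chock clear of the tape measure, framed boards stacked beyond the bench edge and a white strip along that edge. I'll check the strip's height numerically.

```bash
python3 - <<'E'
from h import *
np.set_printoptions(precision=1,suppress=True)
s=cv2.imread("pics/scene0.png");t=cv2.imread("pics/top0.png")
for y in (-70,-55,100,140):
  for z in(0,40):
    print("y",y,"z",z,[(x,proj("scene",(x,y,z)).round().astype(int).tolist(),s[tuple(proj("scene",(x,y,z)).round().astype(int)[::-1])].tolist(),t[tuple(proj("top",(x,y,z)).round().astype(int)[::-1])].tolist()) for x in (710,730,745,760,775,800)])
for q,n in (((128,123),"post"),((153,147),"foot")):
    for z in (0,-100,-300,100,200):
        P=at("top",q,z);print(n,z,P,proj("scene",P))
E
```

```text
y -70 z 0 [(710, [353, 242], [169, 171, 173], [128, 134, 133]), (730, [359, 239], [126, 129, 131], [113, 117, 116]), (745, [363, 238], [32, 28, 29], [178, 179, 176]), (760, [367, 236], [15, 11, 18], [190, 190, 188]), (775, [372, 234], [19, 19, 13], [50, 51, 50]), (800, [379, 232], [122, 135, 125], [19, 20, 22])]
y -70 z 40 [(710, [354, 229], [26, 20, 22], [122, 123, 125]), (730, [360, 227], [25, 25, 24], [172, 173, 170]), (745, [364, 225], [76, 85, 77], [183, 185, 183]), (760, [369, 224], [122, 135, 125], [152, 153, 151]), (775, [373, 222], [154, 170, 161], [7, 11, 12]), (800, [380, 220], [82, 91, 94], [18, 18, 18])]
y -55 z 0 [(710, [349, 239], [168, 169, 171], [123, 127, 126]), (730, [355, 237], [146, 151, 154], [121, 125, 121]), (745, [360, 235], [3, 8, 11], [174, 176, 174]), (760, [364, 233], [27, 23, 23], [186, 186, 183]), (775, [368, 232], [30, 27, 26], [49, 50, 47]), (800, [375, 229], [119, 133, 123], [13, 12, 13])]
y -55 z 40 [(710, [351, 227], [41, 52, 59], [120, 127, 125]), (730, [357, 224], [32, 26, 31], [173, 174, 171]), (745, [361, 223], [71, 78, 72], [183, 183, 179]), (
[... 1147 characters left out ...]
(730, [315, 193], [121, 118, 115], [171, 173, 170]), (745, [319, 191], [119, 118, 117], [177, 179, 178]), (760, [323, 190], [118, 118, 115], [134, 135, 132]), (775, [327, 189], [121, 119, 114], [18, 19, 13]), (800, [334, 186], [121, 119, 117], [14, 15, 16])]
post 0 [875.2 431.2   0. ] [300.8 154.8]
post -100 [ 909.9  458.8 -100. ] [303.9 174.3]
post -300 [ 979.2  514.  -300. ] [309.3 208.6]
post 100 [840.5 403.6 100. ] [297.4 133.3]
post 200 [805.8 376.  200. ] [293.6 109.5]
foot 0 [799.3 352.9   0. ] [294.7 169.3]
foot -100 [ 828.9  375.2 -100. ] [297.9 190.2]
foot -300 [ 887.9  419.8 -300. ] [303.4 226.8]
foot 100 [769.8 330.7 100. ] [291.3 146.4]
foot 200 [740.2 308.4 200. ] [287.5 121.2]
```

The area beyond the bench edge (x about 735) is all below bench level, so the gripper is clear there. Now I'll pick up the chock.

```bash
cat >> h.py <<'E'
from scipy.spatial.transform import Rotation as R
def down(jaw):  # tool pointing down, jaw axis along jaw (2-vector)
    y=np.array([jaw[0],jaw[1],0.]);y/=np.linalg.norm(y);z=np.array([0,0,-1.]);return R.from_matrix(np.c_[np.cross(y,z),y,z]).as_quat()
def st(*m):
    s=env.read_state();print(*m,"t",round(s["time_s"],2),"p",s["tool_pos"].round(1),"F",s["force"].round(1),"w",round(s["width"],1),"q",s["qpos"].round(2));return s
E
python3 - <<'E'
from h import *
u=np.array([-61.0,106.5])/122.7;j=np.array([u[1],-u[0]])
C=np.array([674.8,157.3]);G=C+27*u
print(G,j)
c=[]
for sg in(1,-1):
    q=down(sg*j);k=env.ik([*G,240],q);print(sg,None if k is None else k.round(2))
    if k is not None:c.append((abs(k[5]),sg))
q=down(min(c)[1]*j)
env.reach([*G,240],q);st("above")
cv2.imwrite("pics/d1.png",viewer.camera("top"))
print(env.move_l([*G,125],rate=150,f_stop=8));print(env.move_l([*G,90],rate=60,f_stop=6));st("down")
set_gripper(20);st("grip")
env.move_l([*G,110],rate=60);st("lift")
cv2.imwrite("pics/d.png",cv2.resize(viewer.camera("scene")[130:280,190:390],None,fx=4,fy=4,interpolation=cv2.INTER_CUBIC))
E
```

```text
[661.37701711 180.73520782] [0.86797066 0.49714751]
1 [ 0.25  0.58  1.53 -0.    1.04 -0.27]
-1 None
above t 2.12 p [661.  181.8 240.2] F [-0.6  0.8  0.1] w 87.6 q [ 0.25  0.58  1.53  0.    1.04 -0.27]
False
False
down t 3.83 p [661.4 180.7  89.9] F [0.  0.  0.3] w 87.7 q [ 0.25  0.78  1.57 -0.    0.79 -0.27]
grip t 4.53 p [661.6 180.8  90.2] F [ 0.7 -0.3  1.5] w 47.0 q [ 0.25  0.77  1.57  0.    0.79 -0.27]
lift t 5.02 p [661.6 180.8 110.6] F [ 0.4  0.7 -1.5] w 46.9 q [ 0.25  0.75  1.57  0.    0.82 -0.27]
```

View pics/d.png

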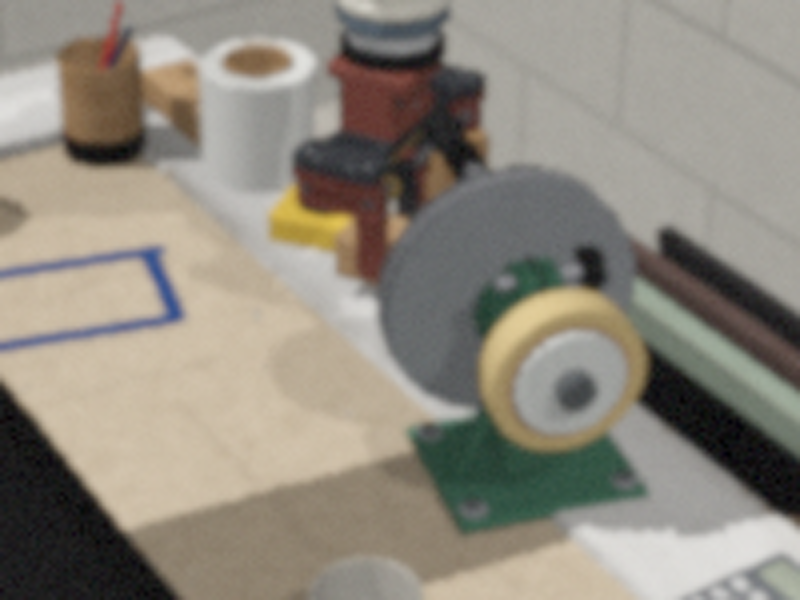

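The chock is held at 46.9 mm, lifted and clear of the handle. Now I'll place it.

```bash
python3 - <<'E'
from h import *
a=np.radians(166.2);u=np.array([np.cos(a),np.sin(a)]);S0=np.array([443,305.6]);G=S0+27*u;j=np.array([u[1],-u[0]]);q=down(j)
print(G,env.ik([*G,150],q))
env.move_l([661.4,180.7,140],rate=120);env.move_l([560,190,150],rate=200)
env.move_l([*G,150],rot=q,rate=180);env.move_l([*G,100],rate=100);print(env.move_l([*G,90.5],rate=30,f_stop=5));st("placed")
set_gripper(80);st("open");env.move_l([*G,170],rate=150);
env.move_l([560,200,330],rate=250);st("up");
t=viewer.camera("top");cv2.imwrite("pics/e_full.png",t);cv2.imwrite("pics/e.png",cv2.resize(t[170:310,120:320],None,fx=4,fy=4,interpolation=cv2.INTER_CUBIC))
E
```

```text
[416.77937444 312.04040335] [ 6.19806904e-01  5.08186961e-01  1.94900601e+00 -4.44089210e-16
  6.84399684e-01 -7.10133986e-01]
False
placed t 8.43 p [416.7 312.   90.4] F [-0.2  0.2 -1.2] w 47.0 q [ 0.62  0.62  1.96  0.    0.56 -0.71]
open t 9.12 p [416.8 312.1  90.5] F [ 0.4  0.1 -0.2] w 79.7 q [ 0.62  0.62  1.96  0.    0.56 -0.71]
up t 10.93 p [558.9 200.2 328.6] F [ 0.3  1.  -0.4] w 80.0 q [ 0.32  0.35  1.68  0.    1.12 -1.01]
```

View pics/e.png

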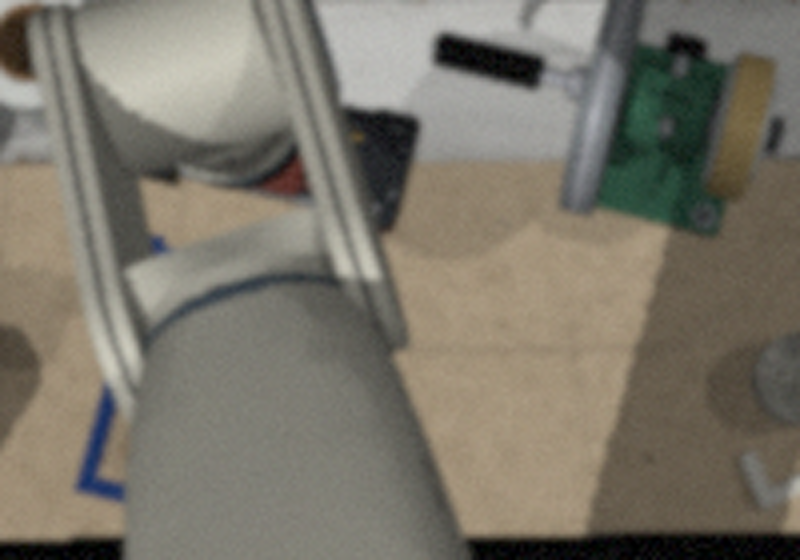

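The placing itself went well, but the arm hides the outline in this view. The handle is visible and unchanged. I'll go above the handle, then check the chock and grip.

```bash
cat >> h.py <<'E'
ax=np.array([.25,.968,0]);ax/=np.linalg.norm(ax)
per=np.array([-ax[1],ax[0],0])  # toward robot = -y of winder
HUB=np.array([623.,-44.,110.])
def pos(q,hub=HUB,off=(0,0)): return hub+128*ax+(70*np.sin(q)+off[0])*per+(70*np.cos(q)+off[1])*np.array([0,0,1.])
def tan(q): return np.cos(q)*per-np.sin(q)*np.array([0,0,1.])
Z61=np.array([0,0,61.])
E
python3 - <<'E'
from h import *
p0=pos(.18);print(p0)
env_q=None
for sg in(1,-1):
    q=down(sg*per[:2]);ks=[env.ik(pos(a)+Z61,q) for a in np.linspace(0,6.3,9)]
    print(sg,[None if k is None else k.round(2).tolist() for k in ks])
    if env_q is None and all(k is not None for k in ks):env_q=q
env.reach(p0+Z61+[0,0,70],env_q);st("above")
t=viewer.camera("top");s=viewer.camera("scene")
b=cv2.resize(s[130:270,150:390],None,fx=3.3,fy=3.3,interpolation=cv2.INTER_CUBIC)
cv2.imwrite("pics/f.png",b);cv2.imwrite("pics/f_top.png",t)
for n,im in(("top",t),("scene",s)):
    h=cv2.cvtColor(im,cv2.COLOR_BGR2HSV);m=cv2.inRange(h,(4,95,40),(18,255,255))
    c0=proj(n,(443,305,37)).astype(int);k=np.zeros_like(m);cv2.circle(k,tuple(c0.tolist()),50,255,-1);m&=k
    c,_=cv2.findContours(m,cv2.RETR_EXTERNAL,cv2.CHAIN_APPROX_NONE)
    for kk in sorted(c,key=cv2.contourArea)[-2:]:
        r=cv2.minAreaRect(kk);print(n,r,[at(n,p,37).round(0).tolist() for p in cv2.boxPoints(r)])
E
```

```text
[642.87368661  83.06726314 178.8690585 ]
1 [None, None, None, None, None, None, None, None, None]
-1 [[0.1, 0.54, 1.59, -0.0, 1.01, 0.36], [0.13, 0.51, 1.71, -0.0, 0.92, 0.38], [0.14, 0.56, 1.78, -0.0, 0.81, 0.4], [0.13, 0.65, 1.74, -0.0, 0.75, 0.38], [0.1, 0.73, 1.63, -0.0, 0.78, 0.36], [0.08, 0.75, 1.52, -0.0, 0.87, 0.33], [0.07, 0.71, 1.46, -0.0, 0.97, 0.32], [0.08, 0.63, 1.49, -0.0, 1.03, 0.33], [0.1, 0.54, 1.59, -0.0, 1.01, 0.36]]
above t 12.22 p [642.5  83.7 309.6] F [-0.5  0.9  0.7] w 79.7 q [0.11 0.45 1.57 0.   1.12 0.36]
top ((164.2353057861328, 264.558837890625), (17.705097198486328, 44.141483306884766), 14.03624439239502) [[388.0, 340.0, 37.0], [510.0, 314.0, 37.0], [497.0, 264.0, 37.0], [376.0, 292.0, 37.0]]
scene ((221.5, 155.5), (21.0, 31.0), 90.0) [[597.0, 599.0, 37.0], [688.0, 545.0, 37.0], [616.0, 409.0, 37.0], [532.0, 460.0, 37.0]]
scene ((201.36538696289062, 200.82693481445312), (15.49317455291748, 41.576622009277344), 78.69007110595703) [[384.0, 325.0, 37.0], [505.0, 306.0, 37.0], [475.0, 225.0, 37.0], [360.0, 245.0, 37.0]]
```

View pics/f.png

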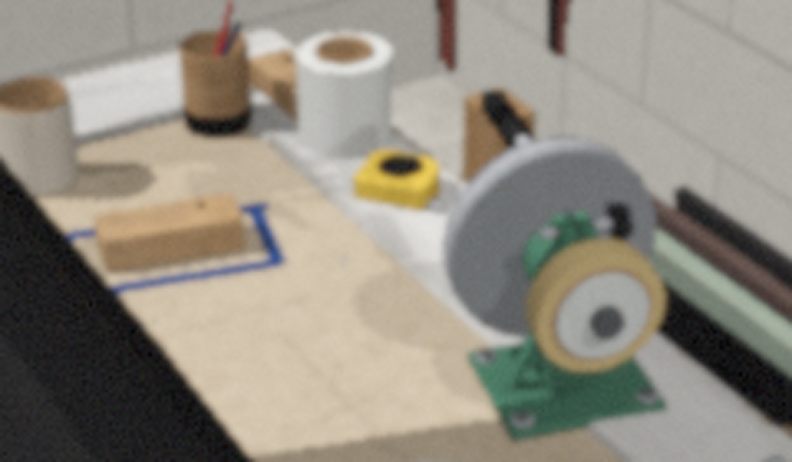

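The chock lies flat in the outline: its centre measures (443,302) against the outline's (443,305.5), at -12.5° against -13.8°. Now I'll grip the handle and try the first few steps of winding.

```bash
python3 - <<'E'
from h import *
p0=pos(.18)+Z61
print(env.move_l(p0,rate=100,f_stop=6));st("down")
set_gripper(10);s=st("grip")
print(s["wrist_torque"])
q0=.18
d=s["tool_pos"]-Z61-pos(.18);print("off",d.round(1))
off=(0,0)
for i in range(1,6):
    q=q0+.1*i;env.move_l(pos(q)+Z61,rate=50)
    s=st("q%.2f"%q);f=-s["force"];print("  Ft %.2f Fr %.2f Fax %.2f"%(f@tan(q),f@(pos(q)-pos(q+np.pi))/140,f@ax))
E
```

```text
False
down t 13.17 p [643.3  83.1 240.4] F [ 0.  -0.6  0.7] w 80.4 q [0.11 0.53 1.62 0.   0.99 0.36]
grip t 14.07 p [643.7  82.9 240.1] F [ 5.  -1.8 -1. ] w 23.1 q [ 0.11  0.53  1.62 -0.    0.99  0.36]
[-0.31834063 -0.63864455 -0.04093805]
off [ 0.8 -0.2  0.2]
q0.28 t 14.37 p [636.9  84.6 238.5] F [ 4.6 -1.5 -2.1] w 23.6 q [ 0.11  0.52  1.63 -0.    0.98  0.37]
  Ft 4.08 Fr 3.33 Fax 0.29
q0.38 t 14.66 p [630.4  86.3 236.2] F [ 4.5 -1.8 -2.6] w 23.3 q [ 0.12  0.52  1.65 -0.    0.97  0.37]
  Ft 3.50 Fr 4.19 Fax 0.64
q0.48 t 14.95 p [624.4  87.9 233.3] F [ 4.1 -1.2 -1.9] w 23.1 q [ 0.12  0.51  1.67 -0.    0.96  0.37]
  Ft 2.92 Fr 3.68 Fax 0.14
q0.58 t 15.24 p [618.6  89.4 229.9] F [ 5.2 -1.6 -1.2] w 23.5 q [ 0.12  0.51  1.68 -0.    0.95  0.38]
  Ft 3.88 Fr 4.03 Fax 0.29
q0.68 t 15.53 p [613.2  90.8 225.8] F [ 4.3 -1.2 -1.8] w 23.3 q [ 0.13  0.51  1.7  -0.    0.94  0.38]
  Ft 2.32 Fr 4.22 Fax 0.12
```

```bash
cat > wind.py <<'E'
from h import *
import json
def wind(qa,qb,step,rate=50,fn=None):
    D=[];n=max(1,round(abs(qb-qa)/step));sg=np.sign(qb-qa)
    for q in np.linspace(qa,qb,n+1)[1:]:
        env.move_l(pos(q)+Z61,rate=rate);s=env.read_state();f=-s["force"];d=s["tool_pos"]-Z61-HUB-128*ax
        qm=np.arctan2(d@per,d[2]);qm+=2*np.pi*round((q-qm)/2/np.pi)
        rad=np.sin(q)*per+np.array([0,0,np.cos(q)])
        D.append([q,qm,f@tan(q),f@rad,f@ax,sg,s["width"],s["time_s"]])
        if np.linalg.norm(f)>25 or s["width"]>30 or s["width"]<18: print("ABORT",D[-1]);break
    return D
E
python3 - <<'E'
from wind import *
D=wind(.68,6.5,.1)
json.dump(D,open("D.json","w"));D=np.array(D)
np.set_printoptions(precision=2,suppress=True,linewidth=150);print(D[::3])
q=D[:,1];A=np.c_[np.ones(len(q)),np.sin(q),np.cos(q)]
x,res,*_=np.linalg.lstsq(A,D[:,2],rcond=None);r=D[:,2]-A@x
print(x,"rms",r.std(),"amp Nm",np.hypot(*x[1:])*.07)
# Ft=c - a sin(q+b) : sin coeff=-a cos b, cos coeff=-a sin b
b=np.arctan2(-x[2],-x[1]);print("b",b,"down at q=",(np.pi-b)%(2*np.pi))
E
```

```text
[[ 0.78  0.77  2.44  3.79 -0.01  1.   23.08 15.82]
 [ 1.08  1.08 -0.52  6.39  0.55  1.   23.28 16.7 ]
 [ 1.38  1.39 -2.59  7.62 -0.39  1.   23.59 17.57]
 [ 1.68  1.7  -4.37  8.25  0.15  1.   23.27 18.45]
 [ 1.98  2.   -6.68  7.41  0.78  1.   23.2  19.32]
 [ 2.29  2.3  -6.41  6.06  2.2   1.   23.31 20.2 ]
 [ 2.59  2.6  -5.83  5.83  2.02  1.   23.17 21.07]
 [ 2.89  2.9  -3.99  6.29  2.05  1.   23.31 21.95]
 [ 3.19  3.19 -2.85  7.73  1.45  1.   23.33 22.82]
 [ 3.49  3.47 -1.91  7.19  1.09  1.   23.17 23.7 ]
 [ 3.79  3.8   0.33 -1.54  0.14  1.   23.87 24.57]
 [ 4.09  4.11 -0.89 -6.58  1.97  1.   23.36 25.45]
 [ 4.39  4.41 -1.43 -5.42  1.04  1.   23.44 26.32]
 [ 4.69  4.71 -1.96 -4.5   2.77  1.   23.34 27.2 ]
 [ 4.99  5.01 -1.2  -3.39  2.56  1.   23.29 28.07]
 [ 5.3   5.3  -0.2  -4.12  2.39  1.   23.34 28.95]
 [ 5.6   5.6   0.95 -5.01  2.26  1.   23.5  29.82]
 [ 5.9   5.9   1.95 -5.22  2.63  1.   23.16 30.7 ]
 [ 6.2   6.2   4.69 -4.18  3.12  1.   23.25 31.57]
 [ 6.5   6.5   3.29 -1.5   1.85  1.   23.21 32.45]]
[-1.3  -1.62  2.88] rms 1.922172127172868 amp Nm 0.23127939078975274
b -1.0580981544410886 down at q= 4.199690808030882
```

The forces read at the ends of the quick steps don't show the steady +4.6 N drag: their mean is -1.3 N. They are spoiled by the wheel coasting and springing back, so I won't trust that fit. I'll try slower moves in both directions, where the difference must be about 9.2 N.

```bash
cat >> wind.py <<'E'
def rd(q,n=4):
    F=[]
    for i in range(n):
        s=env.read_state();F.append(-s["force"]);env.hold(.01)
    f=np.mean(F,0);return [f@tan(q),f@(np.sin(q)*per+np.array([0,0,np.cos(q)])),np.std(F),s["time_s"],s["dq"][1]]
E
python3 - <<'E'
from wind import *
np.set_printoptions(precision=2,suppress=True,linewidth=150)
for q,r in((6.5,20),(6.56,20),(6.62,20),(6.66,10),(6.6,20),(6.54,20),(6.5,10)):
    env.move_l(pos(q)+Z61,rate=r);a=rd(q);env.hold(.1);print(q,r,np.array(a),np.array(rd(q)))
E
```

```text
6.5 20 [ 3.4  -2.21  2.44 32.73 -0.  ] [ 2.96 -1.87  2.2  32.86  0.  ]
6.56 20 [ 5.44 -0.01  3.24 33.25 -0.  ] [ 5.65 -0.3   3.19 33.38  0.  ]
6.62 20 [ 4.99 -0.34  2.79 33.77  0.  ] [ 5.69  0.18  3.26 33.91  0.  ]
6.66 10 [ 6.49  0.71  3.71 34.38  0.  ] [ 6.38  0.59  3.68 34.51  0.  ]
6.6 20 [-2.42 -2.34  2.03 34.9  -0.  ] [-1.75 -2.13  1.66 35.03  0.  ]
6.54 20 [ 0.61  0.07  0.59 35.42 -0.  ] [ 1.6   0.44  0.86 35.56 -0.  ]
6.5 10 [-1.54 -1.78  1.45 36.02 -0.  ] [-1.87 -0.88  1.28 36.16 -0.  ]
```

Slow 10 mm/s moves behave: +6.4 N forward and -1.7 N back, so half the difference is about 4.1 N, close to the stated 4.6 N. I'll take slow pairs in both directions at several angles while winding back.

```bash
python3 - <<'E'
from wind import *
np.set_printoptions(precision=2,suppress=True,linewidth=150)
go=lambda q,r:env.move_l(pos(q)+Z61,rate=r)
M=[[6.6,6.44,-1.7]];q=6.5
for qt in(6.0,5.4,4.8,4.2,3.6,3.0):
    for a in np.linspace(q,qt+.05,4)[1:]:go(a,60)
    go(qt,8);b=rd(qt);go(qt+.06,15);go(qt+.11,8);f=rd(qt+.11);q=qt+.11
    M.append([qt+.05,f[0],b[0]]);print(qt,np.array(f),np.array(b))
M=np.array(M);json.dump(M.tolist(),open("M.json","w"))
y=(M[:,1]+M[:,2])/2;print("halfdiff",(M[:,1]-M[:,2])/2,"mean",y)
for A in(np.c_[np.sin(M[:,0]),np.cos(M[:,0])],np.c_[np.sin(M[:,0]),np.cos(M[:,0]),np.ones(len(M))]):
    x=np.linalg.lstsq(A,y,rcond=None)[0];r=y-A@x
    b=np.arctan2(-x[1],-x[0]);print(x,"res",r,"amp",np.hypot(x[0],x[1])*.07,"down q",(np.pi-b)%(2*np.pi))
E
```

```text
6.0 [ 6.97 -0.64  3.98 38.8  -0.  ] [-0.9  -5.63  2.91 37.75  0.  ]
5.4 [ 6.52 -5.47  4.82 41.69 -0.  ] [-1.14 -6.69  3.64 40.64  0.  ]
4.8 [ 4.55 -8.56  5.57 44.58 -0.  ] [-2.12 -6.47  3.85 43.53 -0.  ]
4.2 [  3.75 -10.39   6.36  47.48  -0.  ] [-4.32 -5.21  3.98 46.42  0.  ]
3.6 [ 1.4  -9.    4.79 50.37  0.  ] [-6.32 -4.58  4.67 49.32  0.  ]
3.0 [ 0.23  2.14  1.52 53.26  0.  ] [-7.12 -6.66  5.47 52.21 -0.  ]
halfdiff [4.07 3.94 3.83 3.33 4.03 3.86 3.68] mean [ 2.37  3.03  2.69  1.21 -0.29 -2.46 -3.45]
[-0.93  3.05] res [-0.24 -0.15 -0.05 -0.13  0.24 -0.25 -0.32] amp 0.2233403570971396 down q 4.416294219519303
[-1.19  3.09 -0.24] res [ 0.05 -0.01 -0.03 -0.15  0.26 -0.11 -0.02] amp 0.23156416519892822 down q 4.34362511121717
```

The fit is good: residuals are under 0.3 N, the amplitude is 0.23 N m (within 0.17 to 0.25), and the drag is steady. The heavy side is down at q of about 4.38, and the sign is right because beyond it winding forward lifts the weight. I'll go there and check.

```bash
python3 - <<'E'
from wind import *
for a in np.linspace(3.11,4.34,7)[1:]:env.move_l(pos(a)+Z61,rate=60)
env.move_l(pos(4.38)+Z61,rate=10);env.hold(.4)
s=st("end");print(np.abs(s["dq"]).max())
t=viewer.camera("top");s2=viewer.camera("scene")
cv2.imwrite("pics/g.png",np.vstack([cv2.resize(s2[130:310,150:390],None,fx=1.6,fy=1.6),cv2.resize(t[160:300,130:370],(384,224))]))
h=cv2.cvtColor(t,cv2.COLOR_BGR2HSV);m=cv2.inRange(h,(4,95,40),(18,255,255));k=np.zeros_like(m);cv2.circle(k,(164,265),40,255,-1);m&=k
c,_=cv2.findContours(m,cv2.RETR_EXTERNAL,cv2.CHAIN_APPROX_NONE);r=cv2.minAreaRect(max(c,key=cv2.contourArea));print("chock",r,at("top",r[0],37))
E
```

```text
end t 56.45 p [719.6  63.1 148.3] F [ 5.3 -3.8 -4.9] w 23.4 q [ 0.07  0.74  1.47 -0.    0.93  0.32]
0.0009301960808378107
chock ((168.0, 245.5), (5.0, 16.0), 90.0) [496.59789891 293.17399038  37.        ]
```

View pics/g.png

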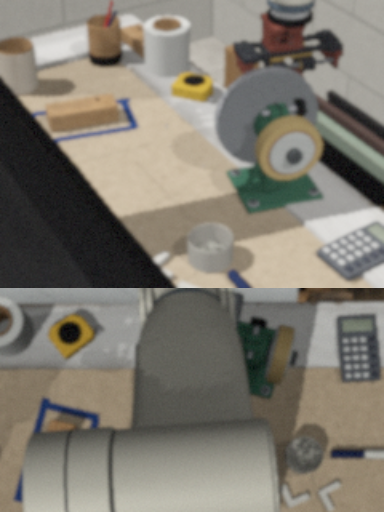

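The picture shows the chock still in its outline; the arm hides it from above, so the top mask caught only a sliver and that number means nothing. The tape measure, tin and marker look undisturbed. The gripper is on the handle at 23.4 mm and the wheel is still, so I'm handing in.

```bash
python3 -c "
from station import workorder
print(workorder.sign_off())"
```

```text
the job is handed in; nothing more can be done
None
```

The heavy side of the wheel is now straight down by my measurement, and the gripper is still holding the handle with the wheel at rest. I handed the job in at about 56.5 s; the hand-in gives no verdict.

**Chock:** I lifted it out and laid it in the blue outline. Measured from the top camera, it is about 3 mm off centre and about 1° off the outline's direction. The last scene picture still shows it in place. My final top-camera check of it failed because the arm was in the way.

**Winding:** I wound the crank from about 0.18 to 6.6 rad, past the 5.2 rad needed. I set these angles from the gripper's position; there was no direct reading of the wheel.

**Finding the heavy side:**
- The forces from the quick turn were unusable: the average drag came out at -1.3 N, where the brake alone should give +4.6 N. I discarded them.
- I then took slow readings in both directions at 7 angles on the way back. They fit a weight pull of about 0.23 N m, within the stated 0.17–0.25, with errors under 0.35 N.
- The drag came out at 3.3–4.1 N, a little under the stated 4.6 N.
- Two versions of the fit put the heavy side down at 4.34 and 4.42 rad. I stopped at 4.38 rad.

**Last checks:** The jaws are closed on the handle at 23.4 mm, with about 8 N on the tool, and the joints are at rest. The tape measure, tin and marker look undisturbed in the last picture.

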